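# Hang the mask frame on the photometer and hold its sprung shutter half open

### The job

Take the tall metal frame with the round eye out of the rack and hang it by its eye on the photometer's horizontal peg, and let go of it while the shutter is still shut. Then, with the gripper's fingers, slide the photometer's sprung shutter to half of its travel and hold it there against the spring, never running it to its far stop: the program finishes while the fingers still hold the shutter half open and the frame hangs on the peg. Leave the other loose things where they stand.

Things in the scene. Friction and masses are not known exactly. Their poses are not given: they have to be found in the camera images.
- photometer: white benchtop photometer, a box 120 (its x) x 260 (its y) x 135 mm tall, fixed to the bench. Origin under the centre of the box on the bench, z up. Its working face looks along its +x, away from the robot; the peg stands out of that face and the shutter slides along its y.
- peg (a point): middle of the free length of the photometer's level steel peg, 10 mm in diameter, 130 mm above the bench; axes as the photometer's. It points along +x out of the face, which is 35 mm behind this point. Its free length runs from 17 mm behind this point (from there to the face, a 19 mm collar) to 17 mm ahead, where a head 14 mm in diameter, 4 mm thick, ends it. The box's top is 5 mm above its axis.
- mask: mask frame: aluminium plate 8 mm thick (x), 60 wide (y), 130 tall (z), about 0.14 kg, upright in one of the rack's slots. Origin: centre of its lower edge. A round eye, 24 mm in diameter, is centred 80 mm above that edge; below it a 28 mm square window centred 35 mm up. Grip it across its thickness by the 38 mm of plain plate above the eye. Front and back are alike.
- eye (a point): centre of the mask frame's eye, in the middle of the plate, 50 mm below its top edge; axes as the frame's, the eye's axis is x.
- rack: grey fixed rack, base 150 (its x) x 100 (its y) x 10 mm, with two open-topped slots along its y, 40 mm either side of its middle in x, each 11 mm wide between cheeks that rise to 45 mm above the bench. Plates stand on the base, 10 mm above the bench, their x along the rack's x. Origin under the base's centre. Which slot has the frame varies.
- shutter (a joint): travel of the photometer's shutter in m: 0 shut (where its spring keeps it), 0.060 at the far stop, 0.030 half open; grows along the photometer's +y. The spring pushes back towards shut with 3 N at 0, rising by 0.15 N per mm (7.5 N at half, 12 N at the far stop); let go, it shuts by itself.
- shutter_tab (a point): top centre of the shutter's upright black tab, above the photometer's top and moving with the shutter: 30 mm wide along the photometer's x, 12 thick along its y; its top is 182 mm above the bench. Its foot is a strip 5 mm above the box's top, 20 mm along y. Lines on the box's top on the robot's side of the tab mark its middle at shut, half (long line) and fully open.
- blank: plain aluminium plate without an eye, 60 wide x 70 tall x 8 thick, standing in the rack's other slot; origin at the centre of its lower edge (mm). To be left where it stands.
- amber_bottle: amber glass bottle with white cap, 64 diameter, 130 tall; origin under its centre (mm). To be left where it stands.
- white_jar: white plastic jar with black cap, 56 diameter, 75 tall; origin under its centre (mm). To be left where it stands.
- beaker: empty glass beaker, 60 diameter, 70 tall; origin under its centre (mm). To be left where it stands.
- dish: closed flat clear dish, 90 diameter, 15 tall; origin under its centre (mm). To be left where it stands.
- weight: brass calibration weight with a knob, 28 diameter, 47 tall; origin under its centre (mm). To be left where it stands.
Mind the look-alikes: they are no part of the job. What is shaped like the mask but red or turquoise is not meant.

How it is judged:
By the outcome, as a careful person would: the job done as asked, in the order asked, and still so for the second after the job is handed in, while the arm keeps its last pose, push and grip.
It also fails if it takes over 48 s, if anything falls off the work surface, if the arm or the gripper's body presses on something with over 40 N, if the wrist force passes 120 N, or if a joint passes its speed limit or range.

### The arm

A 7-joint arm with a two-finger parallel gripper is mounted at the origin on the work surface. World frame = base frame: x ahead of the robot, y to its left, z up, the work surface at z = 0. Lengths are in mm, angles in rad, forces in N, time in s.
With the tool pointing down it reaches from about 400 to 850 mm from the base axis. Payload 10.4 kg.
Tool frame: the origin (TCP) lies midway between the tips of the shut fingers; the grasp point (between the pads) lies 19 mm behind it; z points along the fingers, y is the line along which they close (so a half turn about z gives the same grasp; the last joint's range is limited). The gripper opens to 87 mm and grips with 3 to 60 N. Pads are 19 mm wide; open, the fingers measure 117 mm over their backs; the gripper's body (75 mm by 190 mm) begins 51 mm behind the grasp point.
Start: joints at [1.188, 0.332, -0.065, 1.46, 0.022, 1.35, -0.088], TCP at [220.077, -584.994, 222.576] pointing down, gripper open.
Joint ranges: [-2.6, 2.6], [-0.5, 2.12], [-1.47, 1.34], [0.16, 2.42], [-1.27, 4.41], [0.06, 2.06], [-2.6, 2.6]. Speed limits (rad/s): [2.22, 2.22, 2.79, 2.79, 3.14, 3.14, 3.14].

### API

Orientations are given as a unit quaternion [x, y, z, w].
In Python, from station import robot, eyes gives the robot as it stands.
- The arm moves only by the tool apply_moves, never from a script. Its argument "targets" is a list of rows, each an object of numbers: "jaw": the closure, from 0 (fully open) to 1 (shut); "tx", "ty", "tz": the shift along the tool's x, y, z in m; "roll": the turn about the tool's z in degrees. In form: [{"jaw": .., "tx": .., "ty": .., "tz": .., "roll": ..}, ...]. A call has exactly 10 rows; each row shifts and turns the commanded pose from where the row before left it, along the tool's axes as they then stand; what a row does not reach is not made up. A row lasts 1/8 s, in which the tool goes at most 62.5 mm and 10.7 degrees, less where a joint would pass 70% of its speed; a pose out of reach is approached as far as the arm can. A call with a gripper value outside its range is refused whole. The fingers move at their own pace and stop on an object; the grip force is fixed at half the most. Time passes only in rows, so rows that do not move let the fingers close, or fill a call up. It gives the time, the measured TCP pose, the force, the opening and the grip force at its end, in the units of the state.
- robot.state(): the state, without advancing time (a new reading comes with each control period).
- eyes.grab_frame(name): name is "scene" or "top" or "wrist"; returns the picture (480x640x3 uint8, red, green, blue); there is no depth.
- eyes.camera_info(name): a dict with "mtx" (3x3 intrinsics, pixels), "rvec" (rotation vector, rad) and "tvec" (3), from world to camera coordinates, as OpenCV has them; the wrist camera has in their place "tool_from_camera" (4x4, takes a point from camera to tool coordinates, whose origin is the TCP and whose axes are the flange's). Camera axes: x right, y down, z forward; pixel columns grow to the right and rows downward; lengths in mm; the calibration is good to about 2 mm. A picture is of the moment at which its call begins: read the wrist's pose just before it. camera_info takes no time and is no camera call.
- robot.sign_off(): hands the job in; it is judged then, once.
The state is a dict: "time": time; "joints": joint angles; "joint_vel": joint speeds; "tau": joint torques, N m; "position": TCP position; "tool_rot": TCP orientation; "contact_force": force on the tool from outside, world axes, zero at the start; "ft_torque": the same for the moment, N m; "finger_gap": finger opening in mm; "grip_force": force on a finger pad.
Only numpy, scipy, OpenCV 4.12 (cv2) and the standard library are available. Lean on these libraries where they do the work, as an engineer would, in place of code of your own. Each camera call takes 0.05 s, during which the arm holds its last target. There are 200 camera calls.

## Working session

There is one attempt and no reset: what is moved stays moved. The work goes in short steps, Python scripts to look and compute and a tool call to move; the robot and the scene stay as the last step left them, time stands still between calls to the robot, and variables do not carry over. Pictures are saved under pics/ and viewed, at most 12 in all, crops included, and the job is handed in when it is done.

Besides the shell and the picture viewer there is one more tool, called after "Request:" by a JSON object that holds its "method" and its "body". apply_moves: Moves the arm, as the interface text tells. Its arguments: {"type":"object","properties":{"targets":{"type":"array"}},"required":["targets"]}

```bash
mkdir -p pics; ls
python3 - <<'E'
from station import robot, eyes
import cv2,json
for n in ("scene","top"):
    f=eyes.grab_frame(n); cv2.imwrite(f"pics/{n}0.png",f[:,:,::-1])
    print(n,eyes.camera_info(n))
print(eyes.camera_info("wrist")); s=robot.state(); print(s)
E
```

```text
pics
scene {'mtx': array([[496.47122034,   0.        , 314.58683967],
       [  0.        , 496.47122034, 234.63793281],
       [  0.        ,   0.        ,   1.        ]]), 'rvec': array([ 1.64328872,  1.75683547, -0.80710709]), 'tvec': array([  82.59300793, -269.20590526, 1511.44278293])}
top {'mtx': array([[503.08001536,   0.        , 319.10884516],
       [  0.        , 503.08001536, 232.25358608],
       [  0.        ,   0.        ,   1.        ]]), 'rvec': array([ 2.10701418, -2.1448417 ,  0.19510295]), 'tvec': array([ -37.81722949,  557.43523851, 1288.03578849])}
{'mtx': array([[362.50949951,   0.        , 324.75991325],
       [  0.        , 362.50949951, 241.38561683],
       [  0.        ,   0.        ,   1.        ]]), 'tool_from_camera': array([[-2.30254059e-04, -9.69751428e-01, -2.44094481e-01,
         6.49244471e+01],
       [ 9.99999730e-01, -3.93737372e-04,  6.20961939e-04,
         1.66348300e+00],
       [-6.98287846e-04, -2.44094272e-01,  9.69751256e-01,
        -1.61913903e+02],
       [ 0.00000000e+00,  0.00000000e+00,  0.00000000e+00,
         1.00000000e+00]])}
{'time': 0.1, 'joints': array([ 1.18841234,  0.33280181, -0.06472207,  1.4608574 ,  0.02158364,
        1.34988543, -0.08849969]), 'joint_vel': array([ 0.0002609 , -0.00337421,  0.00196424, -0.00091663,  0.00036437,
        0.00118085, -0.0009833 ]), 'tau': array([ 1.91806714e-03, -6.24543357e+01,  2.47394125e-02, -3.90720606e+01,
       -6.15151925e-02,  3.66577122e-02,  3.28258227e-05]), 'position': array([ 219.93888626, -584.65626973,  221.83779416]), 'tool_rot': array([ 9.83859537e-01,  1.78941376e-01, -1.28829281e-04, -6.15331227e-04]), 'contact_force': array([-0.46055483, -0.19477338,  0.17996512]), 'ft_torque': array([ 0.04278234,  0.00246299, -0.03349695]), 'grip_force': 0.0, 'finger_gap': 86.87787183899522}
```

View pics/scene0.png

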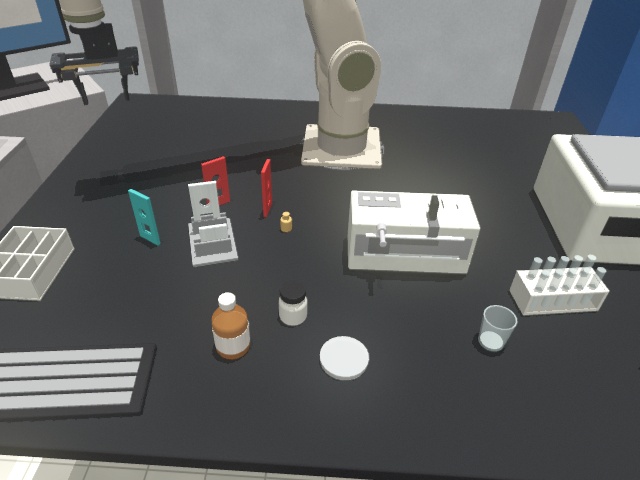

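View pics/top0.png

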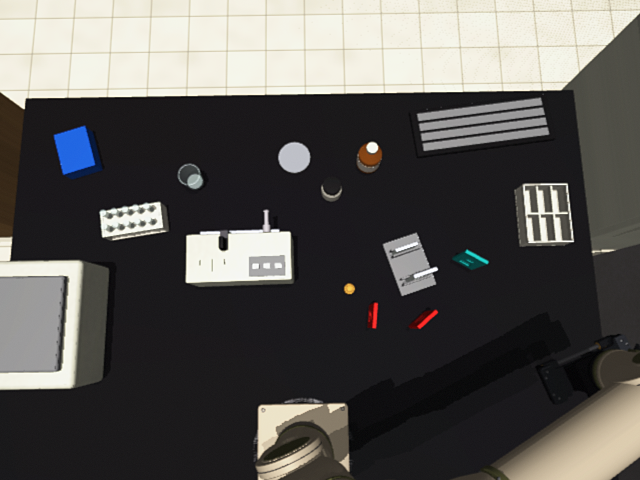

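The scene view shows the silver frame at about (205,202). In the top view it is at (425,274), in the rack's slot nearer the robot. The blank is at (213,233) in the other slot. The red plates at (216,182) and (267,188) and the turquoise one at (145,217) are the look-alikes. The silver plate with the round eye, standing in the rack, fits the description. The photometer's peg is at scene (381,235) and top (266,222), and the tab at scene (433,207) and top (223,240). Next is one enlarged crop to confirm the frame and read pixels.

```bash
cat > h.py <<'E'
import numpy as np, cv2
from scipy.spatial.transform import Rotation as R
from station import robot, eyes
def cam(n,s=None):
    c=eyes.camera_info(n)
    if n=="wrist":
        s=s or robot.state(); T=c["tool_from_camera"]; Rt=R.from_quat(s["tool_rot"]).as_matrix()
        Rc=Rt@T[:3,:3]; o=Rt@T[:3,3]+np.array(s["position"]); return c["mtx"],Rc.T,-Rc.T@o
    return c["mtx"],cv2.Rodrigues(c["rvec"])[0],c["tvec"]
def ray(c,p):
    K,r,t=c; d=r.T@np.linalg.solve(K,[p[0],p[1],1.]); return -r.T@t,d/np.linalg.norm(d)
def plane(c,p,z):
    o,d=ray(c,p); return o+d*(z-o[2])/d[2]
def tri(c1,p1,c2,p2):
    o,d=ray(c1,p1);q,e=ray(c2,p2)
    k=np.linalg.lstsq(np.c_[d,-e],q-o,rcond=None)[0]; a,b=o+k[0]*d,q+k[1]*e
    return (a+b)/2,np.linalg.norm(a-b)
def proj(c,P):
    K,r,t=c; v=K@(r@np.asarray(P,float)+t); return v[:2]/v[2]
E
python3 - <<'E'
import cv2,numpy as np
s=cv2.imread("pics/scene0.png");t=cv2.imread("pics/top0.png")
def c(i,x,y,w,h): return cv2.resize(i[y:y+h,x:x+w],(400,300),interpolation=cv2.INTER_CUBIC)
cv2.imwrite("pics/crop1.png",np.vstack([np.hstack([c(s,170,170,100,75+0),c(s,342,175,140,105)]),np.hstack([c(t,370,225,100,75),c(t,180,195,120,90)])]))
E
```

```text
(no output)
```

View pics/crop1.png

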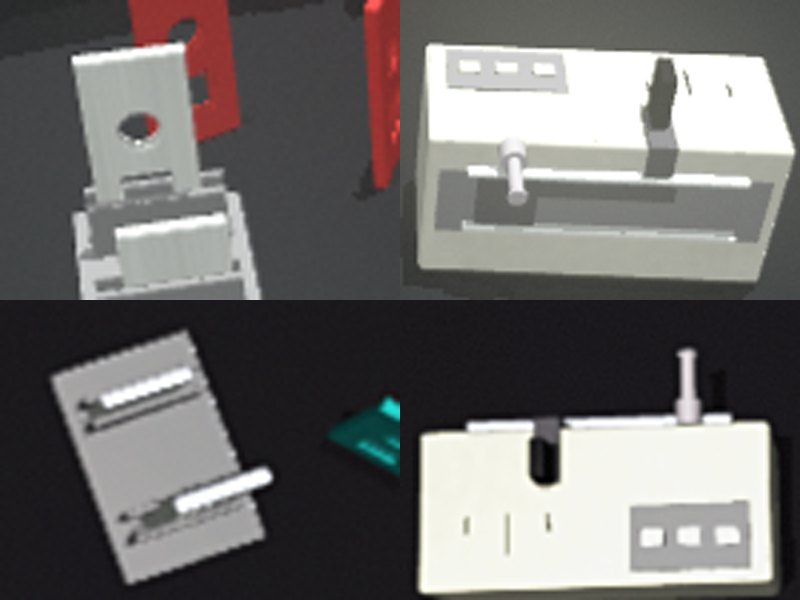

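The crop confirms it: a silver tall plate with a round eye at scene (204.8,202), standing in the near slot, with the blank in the far slot. The peg head is at scene (383,243.6) / top (265.8,211), and the tab top at scene (434.8,196.7).

Run:
```python
from h import *
np.set_printoptions(precision=1,suppress=True)
S,T=cam("scene"),cam("top")
print("cams",ray(S,(0,0))[0],ray(T,(0,0))[0])
print("box top corners (top cam z=135):",*[plane(T,p,135) for p in [(186,234.6),(291,232.5),(293.4,282),(186,282)]])
print("(scene z=135):",*[plane(S,p,135) for p in [(479.5,228.2),(349,224.7),(351.8,190.8),(469.8,195)]])
print("tri far corners",tri(S,(349,224.7),T,(291,232.5)),tri(S,(479.5,228.2),T,(186,234.6)))
print("peg head",tri(S,(383,243.6),T,(265.8,210.9)))
print("frame top L/R",tri(S,(188.75,184),T,(437,273.5-5.+.0)),tri(S,(216.25,181.5),T,(415,275)))
print("frame top at z140",plane(S,(188.75,184),140),plane(S,(216.25,181.3),140),plane(T,(437.5,269),140),plane(T,(415,275.8),140))
print("eye scene at z 90",plane(S,(204.75,202),90))
print("blank top z80",plane(T,(396,250),80),plane(T,(417.5,243),80))
print("rack corners z10",*[plane(T,p,10) for p in [(383,244),(417,233),(436,284.5),(402.5,295.5)]])
s=robot.state();print("tool axes",R.from_quat(s["tool_rot"]).as_matrix())
```

```text
cams [1338.4  -18.   756.5] [ 313.6  -44.9 1367.8]
box top corners (top cam z=135): [541.2 284.  135. ] [541.8  22.5 135. ] [418.5  17.5 135. ] [423.2 280.4 135. ]
(scene z=135): [543.3 278.8 135. ] [553.2  16.6 135. ] [432.8  22.1 135. ] [427.1 280.4 135. ]
tri far corners (array([543.2,  20. , 127.3]), np.float64(5.8923376191156365)) (array([541. , 282. , 133.6]), np.float64(4.673669123675943))
peg head (array([599.4,  84.6, 129.1]), np.float64(2.7126631076096954))
frame top L/R (array([ 445. , -335.3,  140.6]), np.float64(1.7825453452134652)) (array([ 429.7, -279.2,  140.5]), np.float64(1.2171079592888001))
frame top at z140 [ 444.  -336.6  140. ] [ 428.4 -278.9  140. ] [ 443.6 -335.7  140. ] [ 427.9 -279.8  140. ]
eye scene at z 90 [ 440.  -308.2   90. ]
blank top z80 [ 501.1 -245.6   80. ] [ 518.4 -302.2   80. ]
rack corners z10 [ 528.5 -221.8   10. ] [ 557.4 -316.3   10. ] [ 415.6 -359.9   10. ] [ 387.8 -268.4   10. ]
tool axes [[ 0.9  0.4 -0. ]
 [ 0.4 -0.9  0. ]
 [-0.  -0.  -1. ]]
```

Request:
{"method": "apply_moves", "body": {"targets": [{"jaw": 0, "tx": 0.0375, "ty": -0.023, "tz": 0, "roll": 0}, {"jaw": 0, "tx": 0.0375, "ty": -0.023, "tz": 0, "roll": 0}, {"jaw": 0, "tx": 0.0375, "ty": -0.023, "tz": 0, "roll": 0}, {"jaw": 0, "tx": 0.0375, "ty": -0.023, "tz": 0, "roll": 0}, {"jaw": 0, "tx": 0.0375, "ty": -0.023, "tz": 0, "roll": 0}, {"jaw": 0, "tx": 0.0375, "ty": -0.023, "tz": 0, "roll": 0}, {"jaw": 0, "tx": 0.0375, "ty": -0.023, "tz": 0, "roll": 0}, {"jaw": 0, "tx": 0.0375, "ty": -0.023, "tz": 0, "roll": 0}, {"jaw": 0, "tx": 0, "ty": 0, "tz": 0, "roll": -9.6}, {"jaw": 0, "tx": 0, "ty": 0, "tz": 0, "roll": -9.6}]}}

```text
time: 1.35
position: [436.3, -306.5, 222.2]
tool_rot: [0.939, 0.344, -0.0, -0.0]
contact_force: [-0.1, -0.2, -0.2]
finger_gap: 87.1
grip_force: 0.0
```

Request:
{"method": "apply_moves", "body": {"targets": [{"jaw": 0, "tx": 0, "ty": 0, "tz": 0, "roll": -9.6}, {"jaw": 0, "tx": 0, "ty": 0, "tz": 0, "roll": -9.6}, {"jaw": 0, "tx": 0, "ty": 0, "tz": 0, "roll": -9.6}, {"jaw": 0, "tx": 0, "ty": 0, "tz": 0, "roll": -9.6}, {"jaw": 0, "tx": 0, "ty": 0, "tz": 0, "roll": -9.6}, {"jaw": 0, "tx": 0, "ty": 0, "tz": 0, "roll": -9.6}, {"jaw": 0, "tx": 0, "ty": 0, "tz": 0, "roll": -9.6}, {"jaw": 0, "tx": 0, "ty": 0, "tz": 0, "roll": 0}, {"jaw": 0, "tx": 0, "ty": 0, "tz": 0, "roll": 0}, {"jaw": 0, "tx": 0, "ty": 0, "tz": 0, "roll": 0}]}}

```text
time: 2.6
position: [436.1, -307.1, 222.5]
tool_rot: [0.596, 0.803, -0.0, -0.0]
contact_force: [0.3, -0.6, -0.0]
finger_gap: 86.9
grip_force: 0.0
```

Run:
```python
from h import *
np.set_printoptions(precision=3,suppress=True)
s=robot.state(); f=eyes.grab_frame("wrist"); cv2.imwrite("pics/w1.png",f[:,:,::-1])
print(s["time"],s["position"],R.from_quat(s["tool_rot"]).as_matrix(),s["joints"])
c=cam("wrist",s)
for P in [(444,-336,140),(428,-279,140),(436,-307.5,140)]: print(proj(c,P))
```

```text
2.6 [ 436.056 -307.106  222.484] [[-0.291  0.957 -0.   ]
 [ 0.957  0.291  0.   ]
 [ 0.    -0.    -1.   ]] [ 0.902  0.157 -0.413  1.686  0.065  1.312  0.772]
[325.401 285.749]
[327.27  203.612]
[326.309 245.852]
```

View pics/w1.png

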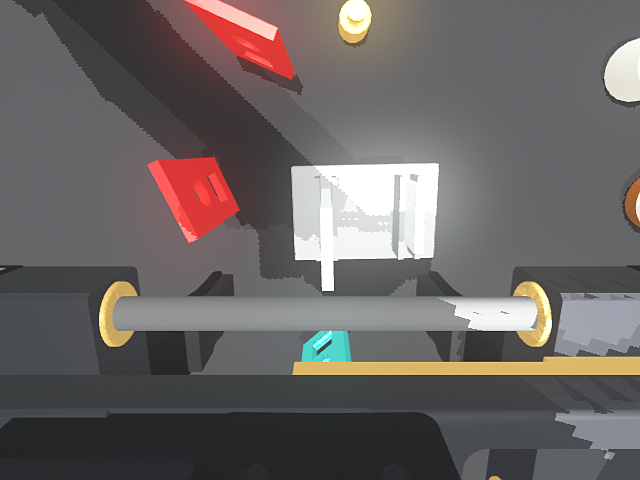

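The wrist picture shows the frame's top edge at (326,205)–(327,291), within 2 px of the predicted position. The grasp is centred, and the near red plate at (195,195) is clear of half-open fingers. I'll descend and grip.

Request:
{"method": "apply_moves", "body": {"targets": [{"jaw": 0.5, "tx": 0, "ty": 0, "tz": 0, "roll": 0}, {"jaw": 0.5, "tx": -0.001, "ty": 0.0005, "tz": 0, "roll": 0}, {"jaw": 0.5, "tx": 0, "ty": 0, "tz": 0.02, "roll": 0}, {"jaw": 0.5, "tx": 0, "ty": 0, "tz": 0.02, "roll": 0}, {"jaw": 0.5, "tx": 0, "ty": 0, "tz": 0.02, "roll": 0}, {"jaw": 0.5, "tx": 0, "ty": 0, "tz": 0.02, "roll": 0}, {"jaw": 0.5, "tx": 0, "ty": 0, "tz": 0.02, "roll": 0}, {"jaw": 0.5, "tx": 0, "ty": 0, "tz": 0.0135, "roll": 0}, {"jaw": 0.5, "tx": 0, "ty": 0, "tz": 0, "roll": 0}, {"jaw": 0.5, "tx": 0, "ty": 0, "tz": 0, "roll": 0}]}}

```text
time: 3.9
position: [437.3, -308.2, 109.8]
tool_rot: [0.595, 0.804, 0.0, 0.001]
contact_force: [0.3, -0.1, -0.1]
finger_gap: 43.6
grip_force: 0.0
```

Request:
{"method": "apply_moves", "body": {"targets": [{"jaw": 1, "tx": 0, "ty": 0, "tz": 0, "roll": 0}, {"jaw": 1, "tx": 0, "ty": 0, "tz": 0, "roll": 0}, {"jaw": 1, "tx": 0, "ty": 0, "tz": 0, "roll": 0}, {"jaw": 1, "tx": 0, "ty": 0, "tz": 0, "roll": 0}, {"jaw": 1, "tx": 0, "ty": 0, "tz": 0, "roll": 0}, {"jaw": 1, "tx": 0, "ty": 0, "tz": 0, "roll": 0}, {"jaw": 1, "tx": 0, "ty": 0, "tz": 0, "roll": 0}, {"jaw": 1, "tx": 0, "ty": 0, "tz": 0, "roll": 0}, {"jaw": 1, "tx": 0, "ty": 0, "tz": 0, "roll": 0}, {"jaw": 1, "tx": 0, "ty": 0, "tz": 0, "roll": 0}]}}

```text
time: 5.15
position: [436.9, -308.0, 109.1]
tool_rot: [0.595, 0.804, -0.0, 0.0]
contact_force: [0.3, 0.1, 1.1]
finger_gap: 7.8
grip_force: 30.0
```

Request:
{"method": "apply_moves", "body": {"targets": [{"jaw": 1, "tx": 0, "ty": 0, "tz": -0.01, "roll": 0}, {"jaw": 1, "tx": 0, "ty": 0, "tz": -0.028, "roll": 0}, {"jaw": 1, "tx": 0, "ty": 0, "tz": -0.028, "roll": 0}, {"jaw": 1, "tx": 0, "ty": 0, "tz": -0.028, "roll": 0}, {"jaw": 1, "tx": 0, "ty": 0, "tz": -0.028, "roll": 0}, {"jaw": 1, "tx": 0, "ty": 0, "tz": -0.028, "roll": 0}, {"jaw": 1, "tx": 0.01, "ty": 0.01, "tz": 0, "roll": 0}, {"jaw": 1, "tx": 0.022, "ty": 0.021, "tz": 0, "roll": 0}, {"jaw": 1, "tx": 0.032, "ty": 0.031, "tz": 0, "roll": 0}, {"jaw": 1, "tx": 0.032, "ty": 0.031, "tz": 0, "roll": 0}]}}

```text
time: 6.4
position: [497.9, -186.9, 258.3]
tool_rot: [0.595, 0.804, -0.0, -0.001]
contact_force: [0.3, -0.1, -0.8]
finger_gap: 8.2
grip_force: 30.0
```

Request:
{"method": "apply_moves", "body": {"targets": [{"jaw": 1, "tx": 0.032, "ty": 0.031, "tz": 0, "roll": 0}, {"jaw": 1, "tx": 0.032, "ty": 0.031, "tz": 0, "roll": 0}, {"jaw": 1, "tx": 0.032, "ty": 0.031, "tz": 0, "roll": 0}, {"jaw": 1, "tx": 0.032, "ty": 0.031, "tz": 0, "roll": 0}, {"jaw": 1, "tx": 0.032, "ty": 0.031, "tz": 0, "roll": 0}, {"jaw": 1, "tx": 0.032, "ty": 0.031, "tz": 0, "roll": 0}, {"jaw": 1, "tx": 0.022, "ty": 0.021, "tz": 0, "roll": 4}, {"jaw": 1, "tx": 0.007, "ty": 0.009, "tz": 0, "roll": 6}, {"jaw": 1, "tx": 0, "ty": 0, "tz": 0, "roll": 7}, {"jaw": 1, "tx": 0, "ty": 0, "tz": 0, "roll": 0}]}}

```text
time: 7.65
position: [639.7, 86.1, 258.2]
tool_rot: [0.706, 0.708, -0.0, -0.0]
contact_force: [0.4, 0.6, -1.1]
finger_gap: 7.7
grip_force: 30.0
```

Run:
```python
from h import *
np.set_printoptions(precision=3,suppress=True)
s=robot.state(); f=eyes.grab_frame("wrist"); g=eyes.grab_frame("scene");h=eyes.grab_frame("top")
cv2.imwrite("pics/w2.png",f[:,:,::-1]);cv2.imwrite("pics/s2.png",g[:,:,::-1]);cv2.imwrite("pics/t2.png",h[:,:,::-1])
print(s["time"],s["position"],R.from_quat(s["tool_rot"]).as_matrix())
a=cv2.resize(g[140:290,330:530],(400,300),interpolation=2);b=cv2.resize(h[180:300,170:330],(400,300),interpolation=2)
w=cv2.resize(f,(400,300),interpolation=3)
cv2.imwrite("pics/m2.png",np.vstack([np.hstack([a,b]),np.hstack([w,w*0])])[:,:,::-1])
```

```text
7.65 [639.663  86.056 258.163] [[-0.002  1.    -0.001]
 [ 1.     0.002 -0.   ]
 [-0.    -0.001 -1.   ]]
```

View pics/m2.png

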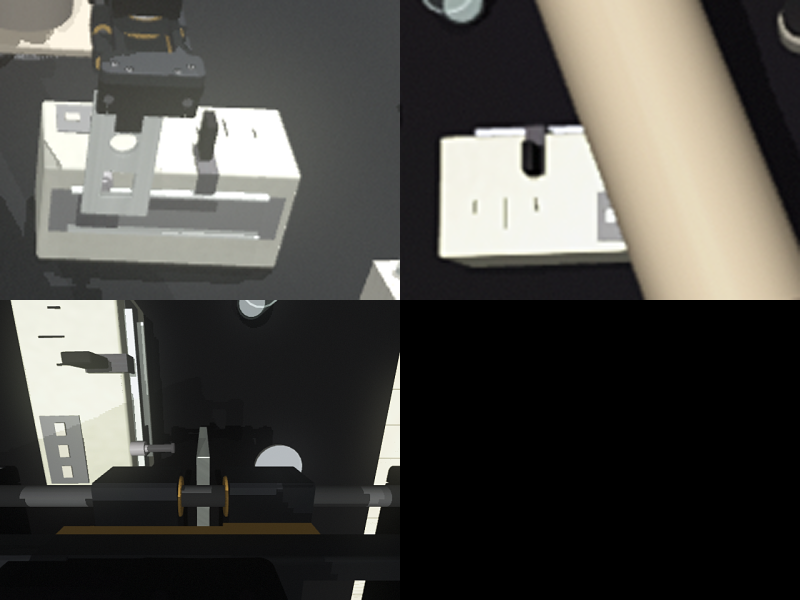

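The composite shows the frame held upright in front of the box. The wrist pane shows the peg, with its head at about full-resolution (277,237), plus the box's top far edge and the tab. I'll measure these on the full-resolution picture.

```bash
python3 - <<'E'
from h import *
np.set_printoptions(precision=1,suppress=True)
s=robot.state(); c=cam("wrist",s); f=cv2.imread("pics/w2.png"); g=cv2.cvtColor(f,6).astype(int)
for col in range(236,286,4):
    r=np.where(g[215:262,col]>75)[0]+215
    print(col,r.min() if len(r) else None,r.max() if len(r) else None,len(r))
for p in [(277,237),(232,237)]: print(plane(c,p,130))
# box top far edge: last very bright/yellowish-white pixel col per row
for row in (20,60,150,180,200,225): print(row,g[row,150:260:3])
S=cam("scene"); print("peg head in wrist+scene",tri(c,(277,237),S,(383,243.6)))
E
python3 - <<'E'
import cv2
f=cv2.imread("pics/w2.png"); cv2.imwrite("pics/w2c.png",cv2.resize(f[0:300,20:300],(746,600-0),interpolation=cv2.INTER_CUBIC) if 0 else cv2.resize(f[60:280,50:300],None,fx=2.6,fy=2.6,interpolation=2))
E
```

```text
236 232 249 14
240 215 261 42
244 232 261 28
248 232 242 11
252 232 242 11
256 232 241 10
260 232 241 10
264 232 241 10
268 231 241 11
272 232 240 9
276 229 241 13
280 None None 0
284 None None 0
[599.8  79.8 130. ]
[562.7  79.7 130. ]
20 [239 239 240 239 240 240 240 239 239 238 238 233 207  91  81  80 157 248
 244 244 255  43  52  46  75  76  63  39  37  36  34  30  30  31  31  31
  29]
60 [241 241 239 240 239 240 240 239 240 239 238 238 240 215 141  82  85  89
 251 244 244 254  47  48 129 124 175  93  33  31  31  29  29  28  33  33
  31]
150 [243 242 242 242 242 243 243 243 243 242 242 242 241 242 242 243 223 132
  88  89 158 242 244 244 167  52 120 122 162 115  36  35  34  32  29  27
  29]
180 [243 243 242 242 244 244 232 226 226 224 226 224 226 226 226 226 226 193
 115  91  87 121 242 239 244 100  55 126 123 127  73  37  35  31  32  32
  27]
200 [225 226 228 228 228 228 227 226 227 226 227 227 227 228 228 227 229 220
 184  90  89  83 107 239 241 255  42  77  74 116 123  36  36  32  32  30
  28]
225 [225 226 225 226 224 224 224 225 225 226 226 226 226 227 225 225 224 223
 206 161  82  85  95 110 103 108  94  47  44  43 132  86  33  31  30  32
  29]
peg head in wrist+scene (array([600.6,  81.6, 130.9]), np.float64(3.2608221341060433))
```

View pics/w2c.png

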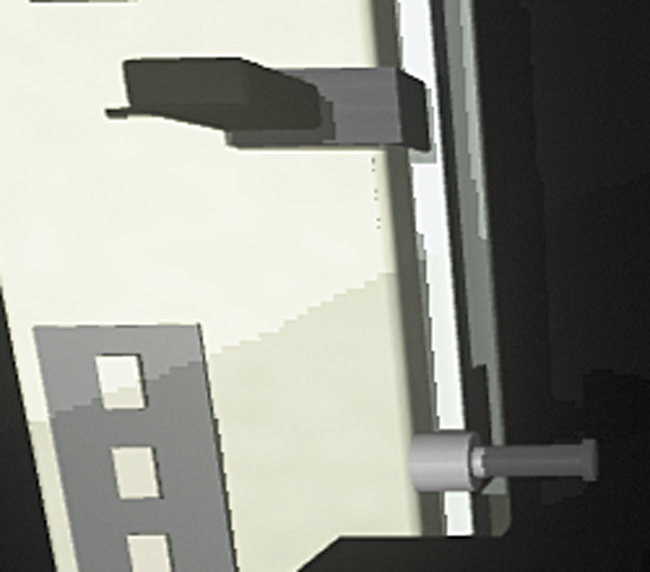

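Run:
```python
from h import *
np.set_printoptions(precision=1,suppress=True)
s=robot.state(); c=cam("wrist",s); S=cam("scene"); P=s["position"]
f=cv2.imread("pics/s2.png"); g=cv2.cvtColor(f[195:228,372:412],6)
_,b=cv2.threshold(g,0,255,cv2.THRESH_OTSU); 
print("eye pred",proj(S,P+[0,0,-19]),"bottom corners pred",proj(S,P+[4,-30,-99]),proj(S,P+[4,30,-99]))
g=cv2.cvtColor(f,6)
print("eye patch row 211",g[211,378:408]); print("col 392",g[198:226,392])
print("below eye, edges row 225",g[225,366:412])
w=cv2.cvtColor(cv2.imread("pics/w2.png"),6)
print("plate end pred",proj(c,P+[0,30,31]), "col325",w[195:215,325])
print("peg from scene z130",plane(S,(383,243.6),130),"wrist",plane(c,(277,235.5),130),plane(c,(250,237),135))
print("tab top wrist",plane(c,(50+180/2.6,60+60/2.6),182), "tab front/back cols", plane(c,(50+124/2.6,60+60/2.6),182),plane(c,(50+240/2.6,60+58/2.6),182),plane(c,(50+107/2.6,60+113/2.6),182))
```

```text
eye pred [392.  210.6] bottom corners pred [370.6 245.9] [403.4 247.6]
eye patch row 211 [173 176 177 177 177 178 174 249 254 253 253 253 253 254 253 252 253 254
 254 254 178 169 176 180 179 178 178 177 178 180]
col 392 [ 70  70  68  71  70  71  70  72 133 224 252 254 254 253 254 254 254 195
 173 182 182 178 177 178 178 177 177 177]
below eye, edges row 225 [179 180 181 181 182 184 168 175 175 173 172 174 178 176 176 177 189 189
 188 160 187 182 179 179 177 177 177 177 176 175 176 176 179 180 179 178
 178 178 179 181 178 226 242 243 240 254]
plate end pred [326.4 244.3] col325 [21 21 21 21 25 20  9 14 77 95 91 92 91 89 90 91 92 95 90 92]
peg from scene z130 [600.6  83.1 130. ] wrist [599.8  81.1 130. ] [578.6  80.9 135. ]
tab top wrist [513.2 188.8 182. ] tab front/back cols [500.  188.8 182. ] [527.4 189.3 182. ] [494.2 177.  182. ]
```

Request:
{"method": "apply_moves", "body": {"targets": [{"jaw": 1, "tx": -0.0025, "ty": 0, "tz": 0.01, "roll": 0}, {"jaw": 1, "tx": 0, "ty": 0, "tz": 0.02, "roll": 0}, {"jaw": 1, "tx": 0, "ty": 0, "tz": 0.02, "roll": 0}, {"jaw": 1, "tx": 0, "ty": 0, "tz": 0.02, "roll": 0}, {"jaw": 1, "tx": 0, "ty": 0, "tz": 0.02, "roll": 0}, {"jaw": 1, "tx": 0, "ty": 0, "tz": 0.014, "roll": 0}, {"jaw": 1, "tx": 0, "ty": 0, "tz": 0.005, "roll": 0}, {"jaw": 1, "tx": 0, "ty": 0, "tz": 0, "roll": 0}, {"jaw": 1, "tx": 0, "ty": 0, "tz": 0, "roll": 0}, {"jaw": 1, "tx": 0, "ty": 0, "tz": 0, "roll": 0}]}}

```text
time: 9.05
position: [640.5, 82.7, 150.7]
tool_rot: [0.707, 0.707, 0.0, 0.0]
contact_force: [1.4, 0.5, -1.4]
finger_gap: 7.9
grip_force: 30.0
```

Run:
```python
from h import *
np.set_printoptions(precision=1,suppress=True)
s=robot.state(); P=s["position"]; S=cam("scene"); c=cam("wrist",s)
g=eyes.grab_frame("scene"); f=eyes.grab_frame("wrist")
print(P,"eye pred scene",proj(S,P+[0,0,-19]),"peg head pred",proj(S,(601,83,130)))
print("wrist pred lower corner",proj(c,P+[0,30,-99]))
a=cv2.resize(g[205:280,350:450],(400,300),interpolation=2);w=cv2.resize(f[130:280,190:390],(400,300),interpolation=2)
cv2.imwrite("pics/m3.png",np.hstack([a,w])[:,:,::-1])
```

```text
[640.5  82.7 150.7] eye pred scene [383.9 256.7] peg head pred [383.  243.7]
wrist pred lower corner [325.5 198.9]
```

View pics/m3.png

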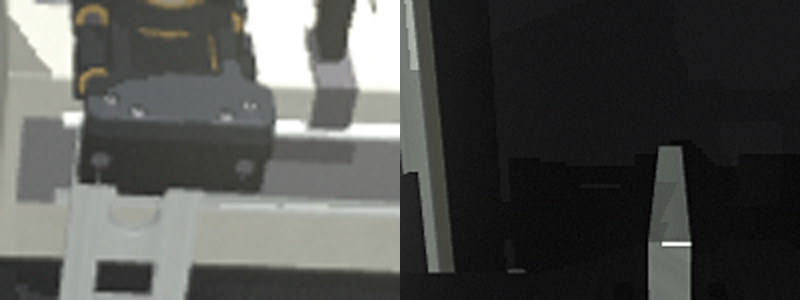

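The eye in the scene is centred at (383.5,~257) and the peg head at (383,243.6). Comparing frame and peg in each camera gives a shift of about +1.5 mm in y. I'll slide the eye over the peg.

Request:
{"method": "apply_moves", "body": {"targets": [{"jaw": 1, "tx": 0.0015, "ty": 0, "tz": 0, "roll": 0}, {"jaw": 1, "tx": 0, "ty": -0.01, "tz": 0, "roll": 0}, {"jaw": 1, "tx": 0, "ty": -0.01, "tz": 0, "roll": 0}, {"jaw": 1, "tx": 0, "ty": -0.01, "tz": 0, "roll": 0}, {"jaw": 1, "tx": 0, "ty": -0.01, "tz": 0, "roll": 0}, {"jaw": 1, "tx": 0, "ty": -0.01, "tz": 0, "roll": 0}, {"jaw": 1, "tx": 0, "ty": -0.01, "tz": 0, "roll": 0}, {"jaw": 1, "tx": 0, "ty": 0, "tz": 0, "roll": 0}, {"jaw": 1, "tx": 0, "ty": 0, "tz": 0, "roll": 0}, {"jaw": 1, "tx": 0, "ty": 0, "tz": 0, "roll": 0}]}}

```text
time: 10.4
position: [580.5, 84.1, 150.0]
tool_rot: [0.707, 0.707, 0.0, -0.0]
contact_force: [-0.5, -0.7, -0.7]
finger_gap: 8.0
grip_force: 30.0
```

Run:
```python
from h import *
s=robot.state(); print(s["position"],s["contact_force"],s["ft_torque"])
g=eyes.grab_frame("scene"); f=eyes.grab_frame("wrist")
a=cv2.resize(g[205:280,350:450],(400,300),interpolation=2);w=cv2.resize(f[130:280,190:390],(400,300),interpolation=2)
cv2.imwrite("pics/m4.png",np.hstack([a,w])[:,:,::-1])
```

```text
[580.45900167  84.05835345 149.973145  ] [-0.5178753  -0.66789325 -0.69073748] [-0.01145821 -0.08124495  0.02600308]
```

View pics/m4.png

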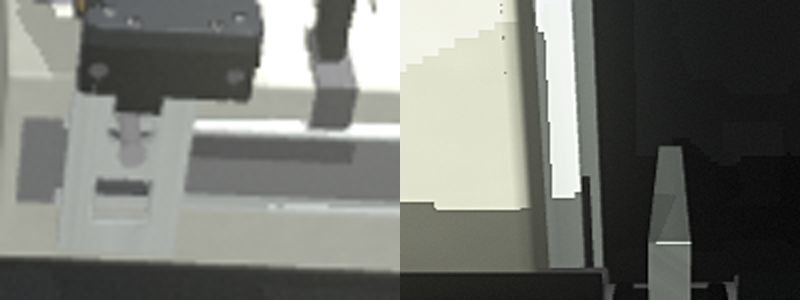

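The peg pokes through the eye, with its head at crop (132,158) in front of the plate, and no force is felt. I'll lower 7 mm and release.

Request:
{"method": "apply_moves", "body": {"targets": [{"jaw": 1, "tx": 0, "ty": 0, "tz": 0.002, "roll": 0}, {"jaw": 1, "tx": 0, "ty": 0, "tz": 0.002, "roll": 0}, {"jaw": 1, "tx": 0, "ty": 0, "tz": 0.0015, "roll": 0}, {"jaw": 1, "tx": 0, "ty": 0, "tz": 0.001, "roll": 0}, {"jaw": 1, "tx": 0, "ty": 0, "tz": 0, "roll": 0}, {"jaw": 1, "tx": 0, "ty": 0, "tz": 0, "roll": 0}, {"jaw": 1, "tx": 0, "ty": 0, "tz": 0, "roll": 0}, {"jaw": 1, "tx": 0, "ty": 0, "tz": 0, "roll": 0}, {"jaw": 1, "tx": 0, "ty": 0, "tz": 0, "roll": 0}, {"jaw": 1, "tx": 0, "ty": 0, "tz": 0, "roll": 0}]}}

```text
time: 11.75
position: [580.2, 84.1, 143.5]
tool_rot: [0.707, 0.707, -0.0, 0.0]
contact_force: [1.0, -1.0, -0.6]
finger_gap: 7.9
grip_force: 30.0
```

Request:
{"method": "apply_moves", "body": {"targets": [{"jaw": 1, "tx": 0, "ty": 0, "tz": 0.001, "roll": 0}, {"jaw": 1, "tx": 0, "ty": 0, "tz": 0, "roll": 0}, {"jaw": 0.8, "tx": 0, "ty": 0, "tz": 0, "roll": 0}, {"jaw": 0.8, "tx": 0, "ty": 0, "tz": 0, "roll": 0}, {"jaw": 0.7, "tx": 0, "ty": 0, "tz": 0, "roll": 0}, {"jaw": 0.7, "tx": 0, "ty": 0, "tz": 0, "roll": 0}, {"jaw": 0.7, "tx": 0, "ty": 0, "tz": -0.01, "roll": 0}, {"jaw": 0.7, "tx": 0, "ty": 0, "tz": -0.02, "roll": 0}, {"jaw": 0.7, "tx": 0, "ty": 0, "tz": -0.03, "roll": 0}, {"jaw": 0.7, "tx": 0, "ty": 0, "tz": -0.03, "roll": 0}]}}

```text
time: 13.0
position: [580.4, 84.3, 235.1]
tool_rot: [0.707, 0.707, 0.001, 0.0]
contact_force: [-0.2, -0.6, 0.1]
finger_gap: 26.4
grip_force: 0.0
```

Run:
```python
from h import *
np.set_printoptions(precision=3,suppress=True)
s=robot.state(); print(s["position"],s["joints"],s["contact_force"])
g=eyes.grab_frame("scene"); f=eyes.grab_frame("wrist")
cv2.imwrite("pics/w5.png",f[:,:,::-1])
a=cv2.resize(g[175:280,342:482],(400,300),interpolation=2);w=cv2.resize(f,(400,300),interpolation=3)
cv2.imwrite("pics/m5.png",np.hstack([a,w])[:,:,::-1])
```

```text
[580.383  84.276 235.132] [ 0.299  0.304 -0.64   1.523  0.183  1.374 -0.354] [-0.168 -0.551  0.102]
```

View pics/m5.png

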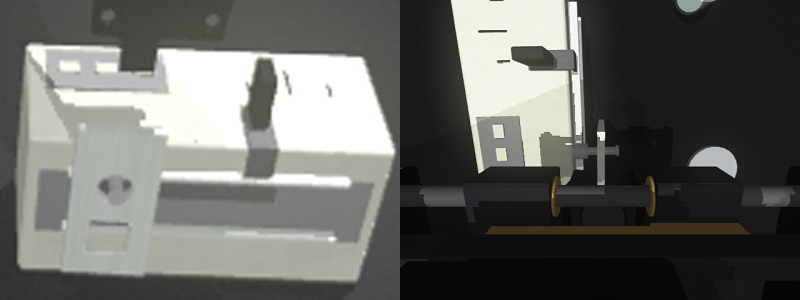

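The frame hangs on the peg, with the head at crop (117,190) visible through the eye, and the gripper is clear. Next I'll move above the tab and turn so the fingers close along the photometer's y.

Request:
{"method": "apply_moves", "body": {"targets": [{"jaw": 0.7, "tx": 0.015, "ty": -0.01, "tz": -0.02, "roll": 0}, {"jaw": 0.5, "tx": 0.029, "ty": -0.019, "tz": 0, "roll": 0}, {"jaw": 0.4, "tx": 0.029, "ty": -0.02, "tz": 0, "roll": 0}, {"jaw": 0.3, "tx": 0.029, "ty": -0.019, "tz": 0, "roll": 0}, {"jaw": 0.3, "tx": 0, "ty": 0, "tz": 0, "roll": -10}, {"jaw": 0.3, "tx": 0, "ty": 0, "tz": 0, "roll": -10}, {"jaw": 0.3, "tx": 0, "ty": 0, "tz": 0, "roll": -10}, {"jaw": 0.3, "tx": 0, "ty": 0, "tz": 0, "roll": -10}, {"jaw": 0.3, "tx": 0, "ty": 0, "tz": 0, "roll": -10}, {"jaw": 0.3, "tx": 0, "ty": 0, "tz": 0, "roll": -10}]}}

```text
time: 14.35
position: [511.1, 187.3, 253.4]
tool_rot: [0.255, 0.967, -0.0, -0.0]
contact_force: [0.3, 0.7, 0.9]
finger_gap: 61.1
grip_force: 0.0
```

Request:
{"method": "apply_moves", "body": {"targets": [{"jaw": 0.3, "tx": 0, "ty": 0, "tz": 0, "roll": -10}, {"jaw": 0.3, "tx": 0, "ty": 0, "tz": 0, "roll": -10}, {"jaw": 0.3, "tx": 0, "ty": 0, "tz": 0, "roll": -10}, {"jaw": 0.3, "tx": 0, "ty": 0, "tz": 0, "roll": 0}, {"jaw": 0.3, "tx": 0, "ty": 0, "tz": 0, "roll": 0}, {"jaw": 0.3, "tx": 0, "ty": 0, "tz": 0, "roll": 0}, {"jaw": 0.3, "tx": 0, "ty": 0, "tz": 0, "roll": 0}, {"jaw": 0.3, "tx": 0, "ty": 0, "tz": 0, "roll": 0}, {"jaw": 0.3, "tx": 0, "ty": 0, "tz": 0, "roll": 0}, {"jaw": 0.3, "tx": 0, "ty": 0, "tz": 0, "roll": 0}]}}

```text
time: 15.6
position: [512.2, 186.1, 252.5]
tool_rot: [-0.0, 1.0, -0.0, 0.0]
contact_force: [-0.1, -0.4, -0.4]
finger_gap: 61.0
grip_force: 0.0
```

Run:
```python
from h import *
np.set_printoptions(precision=3,suppress=True)
s=robot.state(); print(s["time"],s["position"],s["joints"],s["tool_rot"])
f=eyes.grab_frame("wrist");g=eyes.grab_frame("scene")
cv2.imwrite("pics/w6.png",f[:,:,::-1]);cv2.imwrite("pics/s6.png",g[:,:,::-1])
c=cam("wrist",s);S=cam("scene")
print("tab pred wrist",proj(c,(512,186,182)),"scene tab z182",plane(S,(434.8,196.7),182))
a=cv2.resize(g[175:280,342:482],(400,300),interpolation=2);w=f[150:300,225:425]; w=cv2.resize(w,(400,300),interpolation=2)
cv2.imwrite("pics/m6.png",np.vstack([np.hstack([a,w]),np.hstack([cv2.resize(f,(400,300),interpolation=3),w*0])])[:,:,::-1])
```

```text
15.6 [512.176 186.077 252.541] [ 0.345  0.247 -0.904  1.592  0.196  1.398  0.993] [-0.  1. -0.  0.]
tab pred wrist [327.94  253.339] scene tab z182 [508.035 185.898 182.   ]
```

View pics/m6.png

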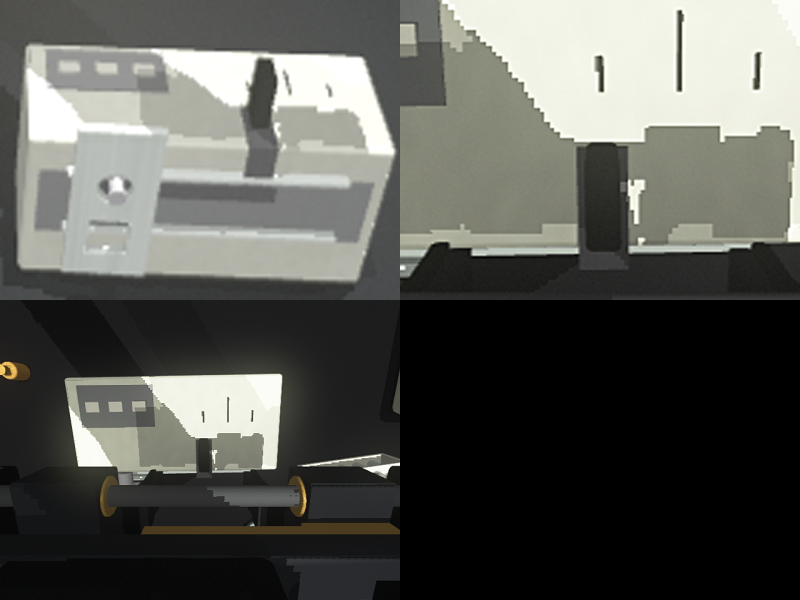

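The tab top in the wrist view is at (326.8,248), so the tab is at about (509,185.5). The frame still hangs level on the peg. I'll descend around the tab with the fingers open.

Request:
{"method": "apply_moves", "body": {"targets": [{"jaw": 0.4, "tx": 0.003, "ty": 0.0005, "tz": 0.012, "roll": 0}, {"jaw": 0.4, "tx": 0, "ty": 0, "tz": 0.02, "roll": 0}, {"jaw": 0.4, "tx": 0, "ty": 0, "tz": 0.02, "roll": 0}, {"jaw": 0.4, "tx": 0, "ty": 0, "tz": 0.02, "roll": 0}, {"jaw": 0.4, "tx": 0, "ty": 0, "tz": 0.015, "roll": 0}, {"jaw": 0.4, "tx": 0, "ty": 0, "tz": 0.01, "roll": 0}, {"jaw": 0.4, "tx": 0, "ty": 0, "tz": 0.005, "roll": 0}, {"jaw": 0.4, "tx": 0, "ty": 0, "tz": 0, "roll": 0}, {"jaw": 0.4, "tx": 0, "ty": 0, "tz": 0, "roll": 0}, {"jaw": 0.4, "tx": 0, "ty": 0, "tz": 0, "roll": 0}]}}

```text
time: 16.95
position: [509.4, 186.7, 151.0]
tool_rot: [-0.0, 1.0, 0.0, 0.0]
contact_force: [-0.3, -0.7, 0.5]
finger_gap: 52.4
grip_force: 0.0
```

Request:
{"method": "apply_moves", "body": {"targets": [{"jaw": 0.7, "tx": 0, "ty": 0, "tz": 0, "roll": 0}, {"jaw": 0.7, "tx": 0, "ty": 0, "tz": 0, "roll": 0}, {"jaw": 0.8, "tx": 0, "ty": 0, "tz": 0, "roll": 0}, {"jaw": 0.8, "tx": 0, "ty": 0, "tz": 0, "roll": 0}, {"jaw": 1, "tx": 0, "ty": 0, "tz": 0, "roll": 0}, {"jaw": 1, "tx": 0, "ty": 0, "tz": 0, "roll": 0}, {"jaw": 1, "tx": 0, "ty": 0, "tz": 0, "roll": 0}, {"jaw": 1, "tx": 0, "ty": 0, "tz": 0, "roll": 0}, {"jaw": 1, "tx": 0, "ty": 0, "tz": 0, "roll": 0}, {"jaw": 1, "tx": 0, "ty": 0, "tz": 0, "roll": 0}]}}

```text
time: 18.2
position: [509.2, 186.8, 150.5]
tool_rot: [-0.0, 1.0, 0.0, 0.0]
contact_force: [0.9, 2.9, -1.9]
finger_gap: 12.0
grip_force: 30.0
```

Request:
{"method": "apply_moves", "body": {"targets": [{"jaw": 1, "tx": 0, "ty": 0.001, "tz": 0, "roll": 0}, {"jaw": 1, "tx": 0, "ty": 0.003, "tz": 0, "roll": 0}, {"jaw": 1, "tx": 0, "ty": 0.004, "tz": 0, "roll": 0}, {"jaw": 1, "tx": 0, "ty": 0.004, "tz": 0, "roll": 0}, {"jaw": 1, "tx": 0, "ty": 0.004, "tz": 0, "roll": 0}, {"jaw": 1, "tx": 0, "ty": 0.003, "tz": 0, "roll": 0}, {"jaw": 1, "tx": 0, "ty": 0.001, "tz": 0, "roll": 0}, {"jaw": 1, "tx": 0, "ty": 0, "tz": 0, "roll": 0}, {"jaw": 1, "tx": 0, "ty": 0, "tz": 0, "roll": 0}, {"jaw": 1, "tx": 0, "ty": 0, "tz": 0, "roll": 0}]}}

```text
time: 19.45
position: [508.9, 205.8, 150.5]
tool_rot: [0.0, 1.0, -0.001, -0.0]
contact_force: [-3.8, -5.0, 5.0]
finger_gap: 11.7
grip_force: 30.0
```

Request:
{"method": "apply_moves", "body": {"targets": [{"jaw": 1, "tx": 0.0005, "ty": 0.002, "tz": 0, "roll": 0}, {"jaw": 1, "tx": 0, "ty": 0.003, "tz": 0, "roll": 0}, {"jaw": 1, "tx": 0, "ty": 0.003, "tz": 0, "roll": 0}, {"jaw": 1, "tx": 0, "ty": 0.002, "tz": 0, "roll": 0}, {"jaw": 1, "tx": 0, "ty": 0.001, "tz": 0, "roll": 0}, {"jaw": 1, "tx": 0, "ty": 0, "tz": 0, "roll": 0}, {"jaw": 1, "tx": 0, "ty": 0, "tz": 0, "roll": 0}, {"jaw": 1, "tx": 0, "ty": 0, "tz": 0, "roll": 0}, {"jaw": 1, "tx": 0, "ty": 0, "tz": 0, "roll": 0}, {"jaw": 1, "tx": 0, "ty": 0, "tz": 0, "roll": 0}]}}

```text
time: 20.7
position: [508.7, 216.3, 150.5]
tool_rot: [0.0, 1.0, -0.001, -0.0]
contact_force: [-2.2, -7.6, 3.7]
finger_gap: 12.2
grip_force: 30.0
```

Run:
```python
from h import *
np.set_printoptions(precision=2,suppress=True)
s=robot.state(); print(s["time"],s["position"],s["contact_force"],s["finger_gap"])
f=eyes.grab_frame("wrist");g=eyes.grab_frame("scene")
a=cv2.resize(g[165:285,330:490],(400,300),interpolation=2); w=cv2.resize(f[110:260,225:425],(400,300),interpolation=2)
cv2.imwrite("pics/w7.png",f[:,:,::-1]);cv2.imwrite("pics/s7.png",g[:,:,::-1])
cv2.imwrite("pics/m7.png",np.vstack([np.hstack([a,w])])[:,:,::-1])
```

```text
20.7 [508.67 216.29 150.48] [-2.24 -7.57  3.75] 12.181096379543392
```

View pics/m7.png

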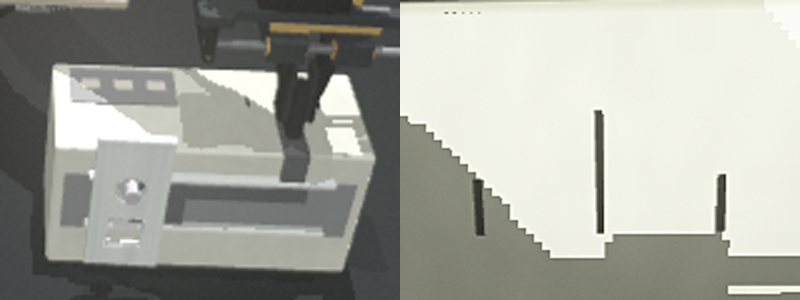

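The frame hangs on the peg, with the head at crop (131,189) through the eye. The fingers hold the tab at the long half line, which appears at wrist (325,226). I'll check that numerically.

Run:
```python
from h import *
np.set_printoptions(precision=2,suppress=True)
s=robot.state(); c=cam("wrist",s)
q=lambda a,b:plane(c,(225+a/2,110+b/2),135)
for p in [(80,235),(75,180),(200,232),(198,111),(319,232),(322,176)]: print(q(*p))
w=cam("wrist")
```

```text
[479.39 184.26 135.  ]
[465.61 183.6  135.  ]
[478.64 214.26 135.  ]
[449.06 213.81 135.  ]
[478.65 243.94 135.  ]
[464.67 244.13 135.  ]
```

```bash
python3 -c "
from station import robot
print(robot.sign_off())"
```

```text
the job is handed in; nothing more can be done
None
```

The frame hangs by its eye on the peg, let go of while the shutter was shut; the fingers now hold the shutter about half open (about 29.5 mm, 7.6 N spring force), and the job was handed in at about 21 s (no verdict came back).

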